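# Press the cap onto a spice jar in the bench-top cap press

## Task

Press the cap onto the spice jar standing in the cap press. First wind the crank clockwise (seen from above) until the jar platform is all the way up and the crank comes to its stop, then flip the safety catch beside the lever fully over towards the lever's grip end so that it no longer props the lever, and only then pull the lever down by its round grip to its stop, so that the cap goes home. Finish while still holding the lever down there, and leave the other kitchen things where they are.

Things in the scene. Friction and masses are not known exactly. Their poses are not given: they have to be found in the camera images.
- press: Grey bench-top cap press, fixed. Origin: on the counter, centre of its 240 x 190 mm base. -x points to the operator (lever grip side), +y to the catch tab's side; the crank stands on the -y side. Column 50 x 60 mm at x = 60 mm; head 60 mm wide, top at 178 mm, from x = -60 to 85 mm; under it the capped jar on its round platform at x = -30 mm. Highest: the raised grip, 340 mm.
- crank_axis (a point): On the crank's vertical axis, 108 mm above the counter: centre of the circle (radius 50 mm) on which knob_mid travels. In the press frame at x = -50, y = -190 mm. The gearbox under it is 85 mm square, its top 64 mm above the counter.
- knob_mid (a point): Middle of the crank's black upright knob, a cylinder of 24 mm diameter and 46 mm height (85 to 131 mm above the counter), which spins freely on its own pin, so that a gripper holding it can keep its heading while it travels round. Below it is the flat 20 mm wide, 8 mm thick crank arm.
- crank (a joint): Crank angle in rad, growing clockwise as seen from above; starts at 0 to 2.8 and has its hard stop at 12.6, two turns from 0 (platform all the way up, 20 mm above its lowest place). It takes about 4 N at the knob and stays where it is left.
- catch_hinge (a point): On the catch's level hinge axis (along the press's y), below the middle of the tab, 186 mm above the counter. In the press frame at x = -45, y = 80 mm.
- tab_tip (a point): Middle of the free end of the catch's thumb tab, a steel plate 24 mm wide (along the press's y), 8 mm thick, reaching 65 mm from the hinge axis. With the catch on, it leans 0.49 rad from upright away from the operator (to the press's +x).
- catch (a joint): Catch angle in rad: 0 = on (the prop on the same shaft blocks the lever from below); it grows as the tab is flipped up and over towards the press's -x, passes upright at 0.49 and has its stop at 1.9 (nearly flat). Light friction, about 1 N at the tab; it stays where it is left. It no longer blocks the lever beyond about 1.5.
- lever_hinge (a point): Lever's hinge, level axis along the press's y, 218 mm above the counter. In the press frame at x = 60, y = 0 mm.
- grip_mid (a point): Middle of the lever's round black rubber grip (26 mm diameter, 100 mm long, along the lever), on its centre line, 200 mm from the lever hinge; the bar between is 16 mm square. At the start the lever rises at 0.44 rad above level towards the press's -x, so that this point is about 303 mm above the counter.
- lever (a joint): Lever angle in rad: 0 = raised, growing as the grip is pulled down, hard stop at 0.42 (nearly level). A spring raises it again when it is let go; with the catch off it takes 5 to 10 N at the grip.
- cap (a joint): How far the jar's cap has been pressed down, in m: 0 = loose, about 0.007 = home, as the lever reaches its stop with the platform all the way up. It is stiff and stays where it is pressed.
- jar_a: Bystander: a capped glass spice jar, 48 mm diameter, 76 mm high, on the grey turntable; origin at its underside.
- jar_b: Bystander: a second such jar on the turntable; origin at its underside.
- bowl: Bystander: white melamine bowl, 170 mm across, 70 mm high; origin at its underside.
- mixer: Bystander: teal hand mixer, about 190 x 75 x 127 mm high; origin at its underside.
- turntable: Grey lazy-Susan turntable, 230 mm across, its upper face 22 mm above the counter, fixed; origin at its underside.

How it is judged:
By the outcome, as a careful person would: the job done as asked, in the order asked, and still so for the second after the job is handed in, while the arm keeps its last pose, push and grip.
It also fails if it takes over 72 s, if anything falls off the work surface, if the arm or the gripper's body presses on something with over 40 N, if the wrist force passes 120 N, or if a joint passes its speed limit or range.

## Robot

A 6-joint arm with a two-finger parallel gripper is mounted at the origin on the work surface. World frame = base frame: x ahead of the robot, y to its left, z up, the work surface at z = 0. Lengths are in mm, angles in rad, forces in N, time in s.
With the tool pointing down it reaches from about 350 to 875 mm from the base axis. Payload 4.2 kg.
Tool frame: the origin (TCP) lies midway between the tips of the shut fingers; the grasp point (between the pads) lies 19 mm behind it (manip.grasp_offset is the distance from the TCP to the grasp point, in mm); z points along the fingers, y is the direction in which the jaws open and shut (so a half turn about z gives the same grasp; the last joint's range is limited). The gripper opens to 87 mm and grips with 3 to 60 N. Pads are 19 mm wide; open, the fingers measure 117 mm over their backs; the gripper's body (75 mm by 190 mm) begins 51 mm behind the grasp point.
Start: joints at [-1.064, 0.385, 0.008, 0, -1.194, -0.259], TCP at [153.312, -605.883, 222.55] pointing down, gripper open.
Joint ranges: [-3.14, 3.14], [-1.21, 2.06], [-1.07, 1.41], [-3.16, 2.05], [-2.99, -0.16], [-3.1, 3.1]. Speed limits (rad/s): [2.79, 2.79, 3.14, 3.14, 3.14, 3.14].

## Interface

Orientations are given as a unit quaternion [x, y, z, w].
In Python, from station import manip, capture, camera_params gives the robot as it stands.
- The arm moves only by the tool send_rows, never from a script. Its argument "plan" is a list of rows, each a list of 2 entries, a list of its own where there are three numbers: the shift along the tool's x, y, z in units of 50 mm (1.0 is 50 mm), then the turn about the tool's z in rad. In form: [[[dx, dy, dz], turn], ...]. A call has 1 to 10 rows; each row is the pose to reach, as a shift and turn from the pose commanded when the call began, along the tool's axes at that moment; what a row does not reach only later rows make up. A row lasts 1/10 s, in which the tool goes at most 50 mm and 8.59 degrees, less where a joint would pass 70% of its speed; a pose out of reach is approached as far as the arm can. A call with a gripper value outside its range is refused whole. "hand" is the closure, from 0 (fully open) to 1 (shut), set as the call begins (left out, the last holds). The fingers move at their own pace and stop on an object; the grip force is fixed at half the most. Time passes only in rows, so rows that repeat a pose let the fingers close. It gives the time, the measured TCP pose, the force and the opening at its end, in the units of the state.
- manip.get_obs(): the state, without advancing time (a new reading comes with each control period).
- capture(name): name is "scene" or "top" or "wrist"; returns the picture (400x640x3 uint8, blue, green, red); there is no depth.
- camera_params(name): a dict with "mtx" (3x3 intrinsics, pixels), "k1" (the pictures are not rectified: a ray, as slopes to the right and down, at radius r is drawn at 1 + k1 r^2 times it, then the intrinsics apply), "pose" (4x4, takes a point from camera to world coordinates); the wrist camera has in their place "tool_from_camera" (4x4, takes a point from camera to tool coordinates, whose origin is the TCP and whose axes are the flange's). Camera axes: x right, y down, z forward; pixel columns grow to the right and rows downward; lengths in mm; the calibration is good to about 2 mm. A picture is of the moment at which its call begins: read the wrist's pose just before it. camera_params takes no time and is no camera call.
- manip.finish_job(): hands the job in, once; it reports no verdict.
The state is a dict: "time_s": time; "joints": joint angles; "qvel": joint speeds; "tau": joint torques, N m; "tool_pos": TCP position; "tool_rot": TCP orientation; "wrist_force": force on the tool from outside, world axes, zero at the start; "torque": the same for the moment, N m; "width": finger opening in mm.
Only numpy, scipy, OpenCV 4.12 (cv2) and the standard library are available. Lean on these libraries where they do the work, as an engineer would, in place of code of your own. Each camera call takes 0.05 s, during which the arm holds its last target. There are 200 camera calls.

## Working session

There is one attempt and no reset: what is moved stays moved. The work goes in short steps, Python scripts to look and compute and a tool call to move; the robot and the scene stay as the last step left them, time stands still between calls to the robot, and variables do not carry over. Pictures are saved under pics/ and viewed, about 8 in all and at most 12, crops included, and the job is handed in when it is done.

Besides the shell and the picture viewer there is one more tool, called as name(argument=value, ...) on one line, values as JSON. send_rows: Moves the arm, as the interface text tells. Its arguments: {"type":"object","properties":{"plan":{"type":"array","items":{"type":"array"}},"hand":{"type":"number"}},"required":["plan"]}

```bash
ls; mkdir -p pics; python3 - <<'E'
from station import manip,capture,camera_params
import cv2
o=manip.get_obs();print(o)
for n in("scene","top"):
    im=capture(n);cv2.imwrite(f"pics/{n}0.png",im);p=camera_params(n);print(n,p)
print(camera_params("wrist"))
E
```

```text
pics
{'time_s': 0.0, 'joints': array([-1.06441518e+00,  3.85554472e-01,  6.65380921e-03, -5.33527291e-04,
       -1.19400760e+00, -2.58617212e-01]), 'qvel': array([ 0.00066611, -0.00230358, -0.00128187, -0.00114389,  0.00085314,
       -0.00034661]), 'tau': array([-3.25596338e-04, -3.90662241e+01,  1.87401652e+01,  4.21995163e+00,
        1.10621398e-02, -1.81606551e-04]), 'tool_pos': array([ 153.16547224, -605.32466597,  221.46669455]), 'tool_rot': array([-1.23467612e-01,  9.92348010e-01,  1.07220030e-03, -1.64100367e-04]), 'wrist_force': array([-0.50089413, -0.27713869,  0.12938639]), 'torque': array([-0.01885018, -0.00866001,  0.0338808 ]), 'width': 87.11803662654894}
scene {'mtx': array([[487.07540206,   0.        , 313.24107964],
       [  0.        , 487.07540206, 201.92030115],
       [  0.        ,   0.        ,   1.        ]]), 'k1': -0.13545553146765774, 'pose': array([[-8.79383078e-01,  2.76480303e-01, -3.87613266e-01,
         1.09350486e+03],
       [ 4.76110197e-01,  5.14273478e-01, -7.13331529e-01,
         1.02380289e+03],
       [ 2.11710482e-03, -8.11838304e-01, -5.
[... 524 characters left out ...]
 -1.31516595e-01, -9.91311202e-01,
         1.92526414e+03],
       [ 0.00000000e+00,  0.00000000e+00,  0.00000000e+00,
         1.00000000e+00]])}
{'mtx': array([[344.76097678,   0.        , 316.05484924],
       [  0.        , 344.76097678, 191.31441487],
       [  0.        ,   0.        ,   1.        ]]), 'k1': -0.06048148584843219, 'tool_from_camera': array([[ 6.90139364e-04, -9.65802400e-01, -2.59278321e-01,
         7.05341363e+01],
       [ 9.99999679e-01,  7.71943873e-04, -2.13693540e-04,
        -1.22485559e+00],
       [ 4.06534045e-04, -2.59278090e-01,  9.65802623e-01,
        -1.62066338e+02],
       [ 0.00000000e+00,  0.00000000e+00,  0.00000000e+00,
         1.00000000e+00]])}
```

View pics/scene0.png

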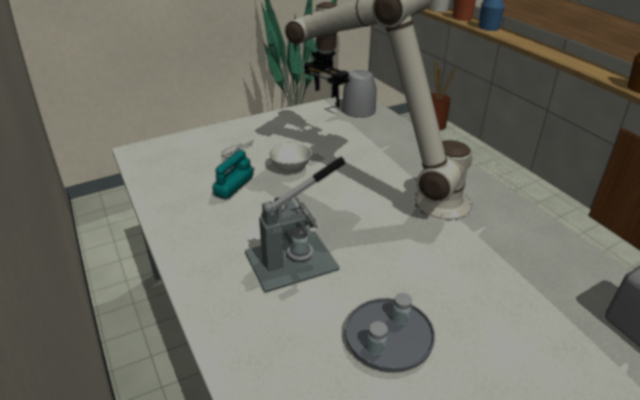

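View pics/top0.png

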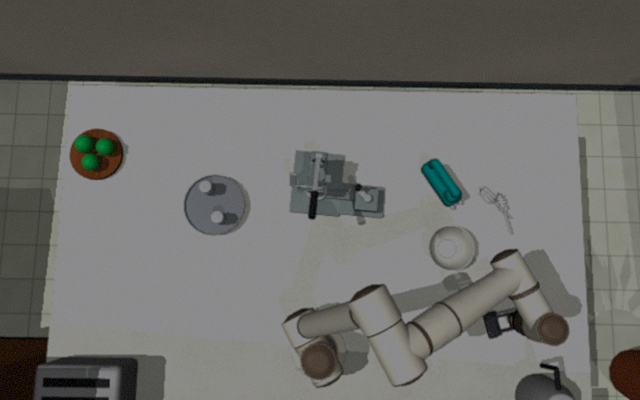

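The top picture shows the press at about (320,185), with the crank's gearbox at (368,200) and the grip at (313,205). The bowl is at (453,248) and the mixer at (441,183). I'll enlarge both views.

```bash
python3 - <<'E'
import cv2,numpy as np
a=cv2.imread("pics/top0.png")[140:230,280:400];b=cv2.imread("pics/scene0.png")[145:295,230:350]
A=cv2.resize(a,None,fx=5,fy=5,interpolation=cv2.INTER_CUBIC)
cv2.imwrite("pics/topc.png",A)
cv2.imwrite("pics/scc.png",cv2.resize(b,None,fx=4,fy=4,interpolation=cv2.INTER_CUBIC))
E
```

```text
(no output)
```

View pics/topc.png

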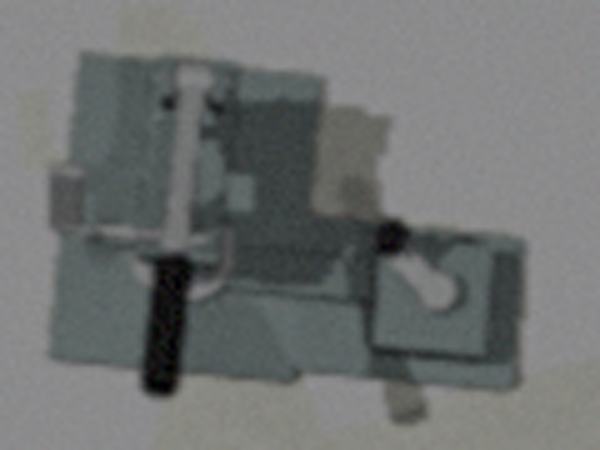

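```bash
cat >h.py <<'E'
import numpy as np
from station import manip,capture,camera_params
from scipy.spatial.transform import Rotation as R
def proj(P,p,pose=None):
    T=p["pose"] if pose is None else pose
    q=(np.asarray(P,float)-T[:3,3])@T[:3,:3]
    s=q[:,:2]/q[:,2:]; s=s*(1+p["k1"]*(s**2).sum(1,keepdims=True))
    return s*p["mtx"][0,0]+p["mtx"][:2,2]
def wristpose(o):
    T=np.eye(4);T[:3,:3]=R.from_quat(o["tool_rot"]).as_matrix();T[:3,3]=o["tool_pos"]
    return T@camera_params("wrist")["tool_from_camera"]
def p2w(P,X):
    c,s=np.cos(X[2]),np.sin(X[2]);P=np.atleast_2d(np.asarray(P,float))
    return np.c_[X[0]+c*P[:,0]-s*P[:,1],X[1]+s*P[:,0]+c*P[:,1],P[:,2]]
E
python3 - <<'E'
from h import *
from scipy.optimize import least_squares
c=np.cos(.44);s=np.sin(.44)
P=[[120,95,10],[120,-95,10],[-120,95,10],[-120,-95,10],[60-250*c,0,218+250*s],[60-150*c,0,218+150*s],[-14,80,243],[-50,-190,64]]
px=np.array([[80,52],[325,75],[50,358],[298,382],[160,388],[173,260],[67,170],[432,295]])/5+[280,140]
t=camera_params("top")
f=lambda X:(proj(p2w(P,X),t)-px).ravel()
best=min((least_squares(f,[500,0,a],loss="soft_l1") for a in(-.5,.5,0,3)),key=lambda r:r.cost)
X=best.x;print(X,best.fun.reshape(-1,2).round(1))
k=np.array([391,237])/5+[280,140]
g=lambda v:(proj([[v[0],v[1],131]],t)-k).ravel()
kn=least_squares(g,X[:2]).x
ax=p2w([[-50,-190,108]],X)[0];d=kn-ax[:2];print("axis",ax,"knob",kn,"r",np.hypot(*d),"bearing world",np.arctan2(d[1],d[0]),"press",np.arctan2(d[1],d[0])-X[2])
print("tab,hinge,grip",p2w([[-14,80,243],[-45,80,186],[60-200*c,0,303],[60-200*np.cos(.02),0,218+200*.02]],X).round())
for n,z,q in(("bowl",50,[453,248]),("mixer",100,[441,183]),("mixer end",100,[431,163]),("mixer end2",100,[457,203])):
    print(n,least_squares(lambda v:(proj([[v[0],v[1],z]],t)-q).ravel(),X[:2]).x.round())
E
```

```text
[620.16641406  13.60989608  12.48664261] [[-0.  -0.1]
 [-0.2  0. ]
 [-0.5  0.1]
 [-0.5  0.1]
 [ 0.2  0.5]
 [ 0.4  0. ]
 [-0.1 -0.5]
 [ 0.5 -0.1]]
axis [ 555.19296635 -171.80437277  108.        ] knob [ 586.91742234 -133.86067161] r 49.45872587428068 bearing world 0.8744317115995691 press -11.612210898394233
tab,hinge,grip [[613.  94. 243.]
 [582.  97. 186.]
 [500.  23. 303.]
 [481.  25. 222.]]
bowl [ 379. -492.]
mixer [ 614. -439.]
mixer end [ 688. -403.]
mixer end2 [ 541. -496.]
```

View pics/scc.png

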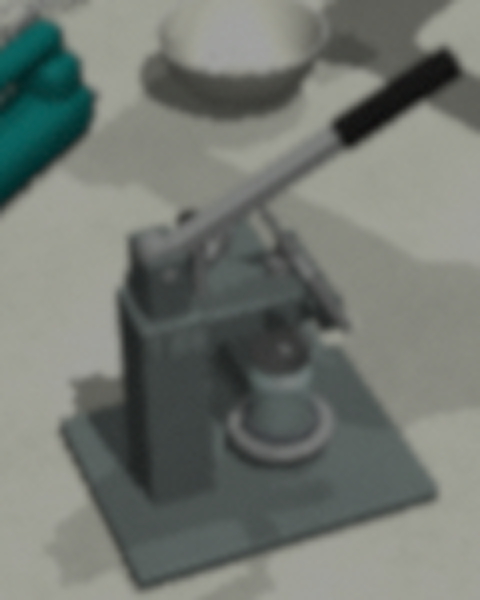

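The fit residuals are all within 0.5 px, and the measured knob radius is 49.5 mm against the stated 50. The press is at (620.2, 13.6) with yaw -0.080. I'll go above the knob with the jaws along the press x axis.

send_rows(plan=[[[-10.72, 7.01, -0.3], -1.244], [[-10.72, 7.01, -0.3], -1.244], [[-10.72, 7.01, -0.3], -1.244], [[-10.72, 7.01, -0.3], -1.244], [[-10.72, 7.01, -0.3], -1.244], [[-10.72, 7.01, -0.3], -1.244], [[-10.72, 7.01, -0.3], -1.244], [[-10.72, 7.01, -0.3], -1.244], [[-10.72, 7.01, -0.3], -1.244], [[-10.72, 7.01, -0.3], -1.244]], hand=0)

```text
time_s: 1.1
tool_pos: [492.6, -236.1, 234.1]
tool_rot: [-0.679, 0.734, 0.0, -0.0]
wrist_force: [0.3, -0.7, 0.4]
width: 86.9
```

send_rows(plan=[[[-2.18, -1.72, 0.38], 0], [[-2.18, -1.72, 0.38], 0], [[-2.18, -1.72, 0.38], 0], [[-2.18, -1.72, 0.38], 0], [[-2.18, -1.72, 0.38], 0]])

```text
time_s: 1.6
tool_pos: [586.0, -135.4, 214.2]
tool_rot: [-0.679, 0.734, 0.001, -0.001]
wrist_force: [0.1, -0.9, 0.2]
width: 87.0
```

```bash
python3 - <<'E'
from h import *;import cv2
o=manip.get_obs();im=capture("wrist");cv2.imwrite("pics/w1.png",im)
X=[620.17,13.61,-.0797];T=wristpose(o);p=camera_params("wrist")
print(o["tool_pos"],o["tool_rot"],o["time_s"])
print(proj([[586.9,-133.9,131],[586.9,-133.9,85]],p,T), proj(p2w([[-50,-190,93],[-7.5,-147.5,64],[-92.5,-147.5,64]],X),p,T))
E
```

```text
[ 585.999363   -135.37594537  214.15652423] [-0.67920646  0.73394633  0.00081761 -0.00082987] 1.6
[[315.45249573 201.25479913]
 [315.46625792 186.14238584]] [[350.4413644  140.93875898]
 [300.52058635 182.89047804]
 [391.52237307 183.14488682]]
```

View pics/w1.png

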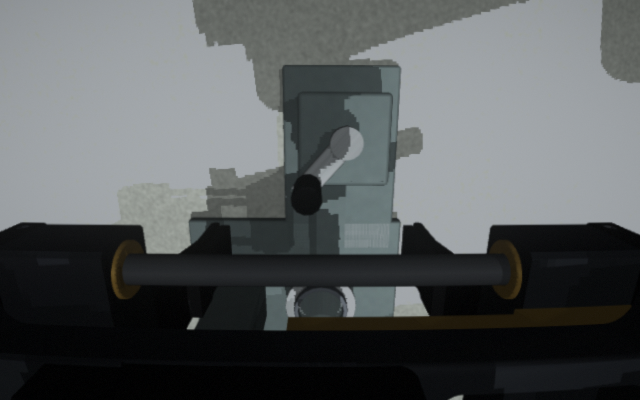

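```bash
python3 - <<'E'
from h import *
from scipy.optimize import least_squares
o=manip.get_obs();X=np.array([620.17,13.61,-.0797]);T=wristpose(o);p=camera_params("wrist")
inv=lambda q,z:least_squares(lambda v:(proj([[v[0],v[1],z]],p,T)-q).ravel(),[587,-134]).x
kn=inv([306,202],131);kb=inv([306,184],85);hub=inv([347,143],93)
g=[inv(q,64) for q in([299,183],[388.5,184])]
gc=np.mean(g,0)-[0,42.5]@np.array([[np.cos(X[2]),np.sin(X[2])],[-np.sin(X[2]),np.cos(X[2])]])
print("knob",kn,kb,"hub",hub,"gear centre",gc,"w",np.linalg.norm(g[0]-g[1]))
for c in(hub,gc):
    d=kn-c;print(np.hypot(*d),np.arctan2(d[1],d[0])-X[2])
E
```

```text
knob [ 593.64613106 -134.57482493] [ 594.69322972 -137.19650009] hub [ 557.72517932 -171.09713429] gear centre [ 557.04146555 -172.21392754] w 83.76634007501394
51.226886056175246 0.8733990571775638
52.50336734279293 0.8790302440906669
```

send_rows(plan=[[[0, -0.12, 0.8], 0], [[0, -0.12, 1.6], 0], [[0, -0.12, 2.2], 0], [[0, -0.12, 2.36], 0], [[0, -0.12, 2.36], 0]], hand=0)

```text
time_s: 2.15
tool_pos: [591.1, -137.8, 96.9]
tool_rot: [-0.678, 0.735, 0.001, -0.001]
wrist_force: [-0.8, 0.7, 0.1]
width: 86.9
```

send_rows(plan=[[[0, 0, 0], 0], [[0, 0, 0], 0], [[0, 0, 0], 0], [[0, 0, 0], 0], [[0, 0, 0], 0], [[0, 0, 0], 0]], hand=1)

```text
time_s: 2.75
tool_pos: [592.2, -136.6, 97.5]
tool_rot: [-0.679, 0.734, -0.0, 0.0]
wrist_force: [0.0, 0.2, -0.3]
width: 46.9
```

send_rows(plan=[[[0, 0, 0], 0], [[0, 0, 0], 0], [[0, 0, 0], 0], [[0, 0, 0], 0], [[0, 0, 0], 0]])

```text
time_s: 3.25
tool_pos: [592.9, -136.6, 97.3]
tool_rot: [-0.679, 0.734, -0.001, 0.001]
wrist_force: [3.0, 0.3, -1.4]
width: 23.3
```

```bash
python3 - <<'E'
from h import *
o=manip.get_obs();print(o["width"],o["wrist_force"],o["tool_pos"])
# rows: circle, axis A world, start bearing b0 (press), step
for b0 in(.875,):
  b=b0-np.cumsum([.1,.2]+[.3]*8)
  d=50*np.c_[np.cos(b)-np.cos(b0),np.sin(b)-np.sin(b0)]
  print([[round(-y/50,2),round(-x/50,2)] for x,y in d],b[-1])
E
```

```text
23.27635720917716 [ 3.0297621   0.30762676 -1.42766769] [ 592.85017053 -136.63114125   97.30416087]
[[np.float64(0.07), np.float64(-0.07)], [np.float64(0.22), np.float64(-0.2)], [np.float64(0.5), np.float64(-0.32)], [np.float64(0.79), np.float64(-0.36)], [np.float64(1.09), np.float64(-0.31)], [np.float64(1.35), np.float64(-0.17)], [np.float64(1.57), np.float64(0.04)], [np.float64(1.71), np.float64(0.3)], [np.float64(1.77), np.float64(0.6)], [np.float64(1.74), np.float64(0.89)]] -1.8249999999999997
```

send_rows(plan=[[[0.07, -0.07, 0], 0], [[0.22, -0.2, 0], 0], [[0.5, -0.32, 0], 0], [[0.79, -0.36, 0], 0], [[1.09, -0.31, 0], 0], [[1.35, -0.17, 0], 0], [[1.57, 0.04, 0], 0], [[1.71, 0.3, 0], 0], [[1.77, 0.6, 0], 0], [[1.74, 0.89, 0], 0]])

```text
time_s: 4.25
tool_pos: [541.6, -219.7, 97.2]
tool_rot: [-0.678, 0.735, -0.001, 0.002]
wrist_force: [6.9, 9.8, -4.1]
width: 23.3
```

```bash
python3 - <<'E'
from h import *
o=manip.get_obs();t=o["tool_pos"];A=np.array([556.8,-171.5]);d=t[:2]-A
print(t,o["wrist_force"],o["width"],"r",np.hypot(*d),"b",np.arctan2(d[1],d[0])+.0797)
b0=-1.825
for n in range(2):
  b=b0-.35*np.arange(1,11)
  d=50*np.c_[np.cos(b)-np.cos(b0),np.sin(b)-np.sin(b0)]
  print([[round(float(-y/50),2),round(float(-x/50),2)] for x,y in d],b[-1]);b0=b[-1]
E
```

```text
[ 541.64272817 -219.74370203   97.19918484] [ 6.933738    9.8114522  -4.14916687] 23.33940751267063 r 50.568742077453436 b -1.7955122323017085
[[-0.14, 0.32], [-0.39, 0.56], [-0.7, 0.71], [-1.05, 0.75], [-1.39, 0.66], [-1.67, 0.46], [-1.87, 0.17], [-1.96, -0.16], [-1.93, -0.51], [-1.79, -0.83]] -5.325
[[0.25, -0.25], [0.56, -0.39], [0.91, -0.42], [1.25, -0.33], [1.53, -0.13], [1.73, 0.16], [1.82, 0.5], [1.78, 0.84], [1.63, 1.16], [1.38, 1.4]] -8.825
```

send_rows(plan=[[[-0.14, 0.32, 0], 0], [[-0.39, 0.56, 0], 0], [[-0.7, 0.71, 0], 0], [[-1.05, 0.75, 0], 0], [[-1.39, 0.66, 0], 0], [[-1.67, 0.46, 0], 0], [[-1.87, 0.17, 0], 0], [[-1.96, -0.16, 0], 0], [[-1.93, -0.51, 0], 0], [[-1.79, -0.83, 0], 0]])

```text
time_s: 5.25
tool_pos: [588.6, -132.7, 97.2]
tool_rot: [-0.679, 0.734, 0.002, -0.001]
wrist_force: [-3.6, 2.9, 2.0]
width: 23.1
```

send_rows(plan=[[[0.25, -0.25, 0], 0], [[0.56, -0.39, 0], 0], [[0.91, -0.42, 0], 0], [[1.25, -0.33, 0], 0], [[1.53, -0.13, 0], 0], [[1.73, 0.16, 0], 0], [[1.82, 0.5, 0], 0], [[1.78, 0.84, 0], 0]])

```text
time_s: 6.05
tool_pos: [541.6, -219.7, 97.2]
tool_rot: [-0.678, 0.735, -0.002, 0.003]
wrist_force: [7.3, 10.1, -3.3]
width: 23.0
```

```bash
python3 - <<'E'
from h import *
o=manip.get_obs();t=o["tool_pos"];A=np.array([556.8,-171.5]);d=t[:2]-A
print(t,o["wrist_force"],o["width"],"r",np.hypot(*d),"b",np.arctan2(d[1],d[0])+.0797, "expect",(-5.325-2.8+2*np.pi))
b0=-8.125
for k,st in((10,.2),(10,.15),(10,.15)):
  b=b0-st*np.arange(1,k+1)
  d=50*np.c_[np.cos(b)-np.cos(b0),np.sin(b)-np.sin(b0)]
  print([[round(float(-y/50),2),round(float(-x/50),2)] for x,y in d],b[-1]);b0=b[-1]
E
```

```text
[ 541.56161359 -219.6822631    97.21253499] [ 7.28506748 10.11699143 -3.26945213] 22.983736762877424 r 50.53453173309685 b -1.7974079780391006 expect -1.8418146928204138
[[-0.07, 0.19], [-0.18, 0.35], [-0.32, 0.5], [-0.48, 0.61], [-0.67, 0.69], [-0.86, 0.73], [-1.06, 0.73], [-1.26, 0.69], [-1.44, 0.61], [-1.61, 0.5]] -10.125
[[-0.11, -0.1], [-0.2, -0.22], [-0.27, -0.36], [-0.32, -0.5], [-0.35, -0.64], [-0.36, -0.79], [-0.34, -0.94], [-0.3, -1.09], [-0.24, -1.23], [-0.16, -1.35]] -11.625
[[0.1, -0.11], [0.21, -0.21], [0.34, -0.29], [0.47, -0.35], [0.62, -0.39], [0.77, -0.41], [0.92, -0.41], [1.06, -0.38], [1.21, -0.33], [1.34, -0.26]] -13.125
```

send_rows(plan=[[[-0.07, 0.19, 0], 0], [[-0.18, 0.35, 0], 0], [[-0.32, 0.5, 0], 0], [[-0.48, 0.61, 0], 0], [[-0.48, 0.61, 0], 0]])

```text
time_s: 6.55
tool_pos: [512.2, -193.3, 97.3]
tool_rot: [-0.679, 0.735, -0.001, 0.001]
wrist_force: [4.3, 1.4, -4.4]
width: 23.3
```

```bash
python3 - <<'E'
import numpy as np
from h import *
o=manip.get_obs();t=o["tool_pos"];A=np.array([556.8,-171.5]);d=t[:2]-A
print(t,o["wrist_force"],"r",np.hypot(*d),"b",np.arctan2(d[1],d[0])+.0797-4*np.pi)
b=-8.925
for i in range(12):
  f=lambda e:[round(float(-(np.sin(e)-np.sin(b))),2),round(float(-(np.cos(e)-np.cos(b))),2),0]
  print([[f(b-k),0] for k in(.1,.2,.3)],round(b-.3,3));b-=.3
E
```

```text
[ 512.15763737 -193.33181238   97.27367861] [ 4.27836739  1.41478561 -4.38499301] r 49.694753976262916 b -15.17342364173328
[[[-0.09, 0.04, 0], 0], [[-0.18, 0.08, 0], 0], [[-0.28, 0.1, 0], 0]] -9.225
[[[-0.1, 0.01, 0], 0], [[-0.2, 0.02, 0], 0], [[-0.3, 0.01, 0], 0]] -9.525
[[[-0.1, -0.01, 0], 0], [[-0.2, -0.04, 0], 0], [[-0.29, -0.07, 0], 0]] -9.825
[[[-0.09, -0.04, 0], 0], [[-0.18, -0.1, 0], 0], [[-0.25, -0.16, 0], 0]] -10.125
[[[-0.07, -0.07, 0], 0], [[-0.14, -0.14, 0], 0], [[-0.2, -0.22, 0], 0]] -10.425
[[[-0.05, -0.09, 0], 0], [[-0.09, -0.18, 0], 0], [[-0.12, -0.27, 0], 0]] -10.725
[[[-0.02, -0.1, 0], 0], [[-0.03, -0.2, 0], 0], [[-0.04, -0.3, 0], 0]] -11.025
[[[0.01, -0.1, 0], 0], [[0.03, -0.2, 0], 0], [[0.05, -0.29, 0], 0]] -11.325
[[[0.04, -0.09, 0], 0], [[0.08, -0.18, 0], 0], [[0.14, -0.27, 0], 0]] -11.625
[[[0.06, -0.08, 0], 0], [[0.13, -0.15, 0], 0], [[0.21, -0.21, 0], 0]] -11.925
[[[0.08, -0.06, 0], 0], [[0.17, -0.1, 0], 0], [[0.26, -0.14, 0], 0]] -12.225
[[[0.1, -0.03, 0], 0], [[0.19, -0.05, 0], 0], [[0.29, -0.06, 0], 0]] -12.525
```

send_rows(plan=[[[-0.09, 0.04, 0], 0], [[-0.18, 0.08, 0], 0], [[-0.28, 0.1, 0], 0]])

```text
time_s: 6.85
tool_pos: [507.9, -179.1, 97.3]
tool_rot: [-0.678, 0.735, -0.0, -0.0]
wrist_force: [3.4, -4.0, -3.9]
width: 22.7
```

send_rows(plan=[[[-0.1, 0.01, 0], 0], [[-0.2, 0.02, 0], 0], [[-0.3, 0.01, 0], 0]])

```text
time_s: 7.15
tool_pos: [507.8, -164.9, 97.4]
tool_rot: [-0.679, 0.734, -0.0, -0.002]
wrist_force: [0.4, -25.9, -8.2]
width: 23.3
```

send_rows(plan=[[[0, 0, 0], 0], [[0, 0, 0], 0]])

```text
time_s: 7.35
tool_pos: [507.8, -165.5, 97.3]
tool_rot: [-0.679, 0.734, -0.0, -0.002]
wrist_force: [1.5, -12.8, -5.5]
width: 23.2
```

send_rows(plan=[[[-0.06, 0, 0], 0], [[-0.06, 0, 0], 0], [[-0.06, 0, 0], 0]])

```text
time_s: 7.65
tool_pos: [507.8, -165.0, 97.3]
tool_rot: [-0.679, 0.734, -0.001, -0.003]
wrist_force: [2.0, -23.4, -6.9]
width: 23.3
```

send_rows(plan=[[[-0.08, -0.01, 0], 0], [[-0.08, -0.01, 0], 0], [[-0.08, -0.01, 0], 0]])

```text
time_s: 7.95
tool_pos: [507.8, -163.5, 97.4]
tool_rot: [-0.679, 0.734, -0.002, -0.005]
wrist_force: [1.5, -34.6, -8.3]
width: 23.3
```

Force climbs without travel after 10.4 rad of winding, so the crank is at its stop. I'll relax the push, release and rise.

send_rows(plan=[[[0.08, 0, 0], 0], [[0.08, 0, 0], 0], [[0.08, 0, 0], 0], [[0.08, 0, 0], 0], [[0.08, 0, 0], 0], [[0.08, 0, 0], 0]], hand=0.3)

```text
time_s: 8.55
tool_pos: [509.5, -160.1, 97.4]
tool_rot: [-0.679, 0.734, 0.0, 0.0]
wrist_force: [0.3, -0.3, -0.9]
width: 58.8
```

send_rows(plan=[[[0, 0, -0.5], 0], [[0, 0, -1.2], 0], [[0, 0, -2.2], 0], [[0, 0, -3.2], 0], [[0, 0, -4.0], 0], [[0, 0, -4.0], 0]], hand=1)

```text
time_s: 9.15
tool_pos: [512.4, -161.2, 304.4]
tool_rot: [-0.679, 0.734, -0.006, 0.004]
wrist_force: [0.3, 0.9, -0.5]
width: 20.6
```

```bash
python3 - <<'E'
from h import *;import cv2
o=manip.get_obs();im=capture("top");a=im[140:230,280:400]
cv2.imwrite("pics/top2.png",cv2.resize(a,None,fx=5,fy=5,interpolation=cv2.INTER_CUBIC))
print(o)
E
```

```text
{'time_s': 9.15, 'joints': array([-1.27164788e-03,  1.77941245e-01, -7.63115248e-02,  2.46119941e-03,
       -1.30271474e+00, -7.71942306e-02]), 'qvel': array([-0.00137276,  0.04818058, -0.12158811, -0.05498176,  0.05280692,
        0.0001273 ]), 'tau': array([-5.10934414e-02, -2.91450065e+01,  1.97801417e+01,  4.45917964e+00,
       -2.79405015e-01, -4.03457670e-03]), 'tool_pos': array([ 512.36163228, -161.1785114 ,  304.4370644 ]), 'tool_rot': array([-0.67904447,  0.73406361, -0.00557206,  0.00426307]), 'wrist_force': array([ 0.25968999,  0.88369972, -0.47960859]), 'torque': array([ 0.03626772,  0.09604379, -0.00501266]), 'width': 20.597269357948658}
```

send_rows(plan=[[[-1.0, -1.35, 0], 0], [[-2.0, -2.3, 0], 0], [[-2.8, -2.7, 0], 0], [[-3.7, -2.7, 0], 0], [[-4.6, -2.7, 0], 0], [[-5.42, -2.7, 0], 0], [[-5.42, -2.7, 0], 0], [[-5.42, -2.7, 0], 0]])

```text
time_s: 10.0
tool_pos: [665.0, 102.1, 294.7]
tool_rot: [-0.68, 0.733, 0.001, -0.002]
wrist_force: [-0.2, 0.3, 0.3]
width: 1.0
```

```bash
python3 - <<'E'
from h import *;import cv2
o=manip.get_obs();im=capture("wrist");cv2.imwrite("pics/w2.png",im)
X=[621.2,13.8,-.0797];T=wristpose(o);p=camera_params("wrist")
d=o["tool_pos"][:2]-X[:2];c,s=np.cos(X[2]),np.sin(X[2])
print("press",c*d[0]+s*d[1],-s*d[0]+c*d[1],o["tool_pos"][2],o["tool_rot"],o["width"])
print("tip, hinge",proj(p2w([[-14,80,243],[-14,68,243],[-14,92,243],[-45,80,186],[60,0,218]],X),p,T).round())
E
```

```text
press 36.63128990661825 91.47822004707382 294.67558437496416 [-0.68019347  0.73303016  0.00103099 -0.00160147] 0.9852898656254448
tip, hinge [[395. 196.]
 [396. 178.]
 [394. 214.]
 [417. 177.]
 [282.  69.]]
```

View pics/w2.png

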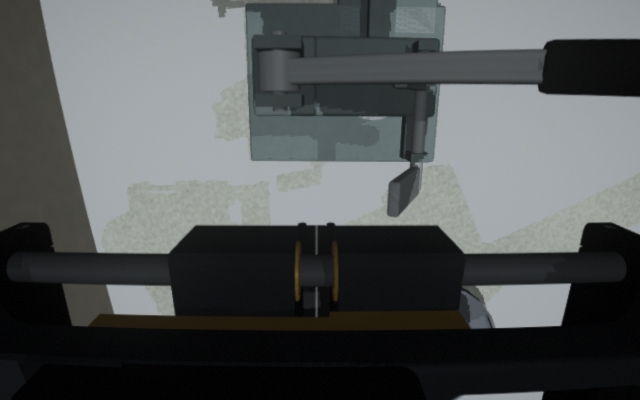

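View pics/top2.png

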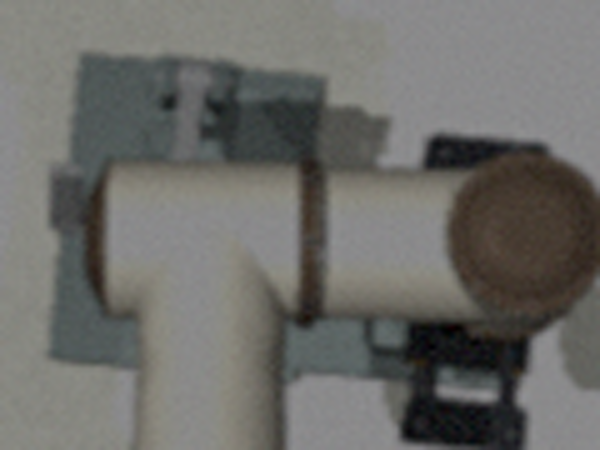

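The tab tip edge is at wrist (390, 183–216), within a few mm of the prediction. The crank is still wound. I'll descend behind the tab.

send_rows(plan=[[[0.11, 0.3, 0.6], 0], [[0.11, 0.3, 1.1], 0], [[0.11, 0.3, 1.33], 0], [[0.11, 0.3, 1.33], 0]])

```text
time_s: 10.45
tool_pos: [649.0, 92.9, 228.8]
tool_rot: [-0.678, 0.735, 0.001, -0.002]
wrist_force: [-0.4, 0.1, 1.0]
width: 0.2
```

send_rows(plan=[[[-0.1, 0.25, -0.02], 0], [[-0.1, 0.5, -0.03], 0], [[-0.1, 0.73, -0.04], 0], [[-0.1, 0.95, -0.04], 0], [[-0.1, 1.15, -0.02], 0], [[-0.1, 1.35, 0.04], 0], [[-0.1, 1.55, 0.14], 0], [[-0.1, 1.71, 0.3], 0]])

```text
time_s: 11.25
tool_pos: [564.4, 106.4, 216.1]
tool_rot: [-0.679, 0.734, -0.0, 0.0]
wrist_force: [-0.2, 0.6, 0.7]
width: 0.4
```

send_rows(plan=[[[0, 0.08, 0.09], 0], [[0, 0.16, 0.18], 0], [[0, 0.24, 0.26], 0], [[0, 0.32, 0.34], 0], [[0, 0.36, 0.38], 0], [[0, 0.36, 0.38], 0]])

```text
time_s: 11.85
tool_pos: [547.9, 107.6, 197.3]
tool_rot: [-0.679, 0.734, -0.001, 0.001]
wrist_force: [2.1, -1.0, 2.3]
width: 0.4
```

send_rows(plan=[[[0, 0.04, 0.05], 0], [[0, 0.08, 0.1], 0], [[0, 0.08, 0.1], 0]])

```text
time_s: 12.15
tool_pos: [547.7, 107.8, 196.6]
tool_rot: [-0.679, 0.734, -0.004, 0.004]
wrist_force: [5.6, -3.5, 13.3]
width: 0.2
```

The tab is against its stop: z ≈ 197 matches the flat position, and force climbs there without travel. I'll rise and check.

send_rows(plan=[[[0, -0.08, -0.5], 0], [[0, -0.08, -1.2], 0], [[0, -0.08, -2.0], 0], [[0, -0.08, -2.8], 0], [[0, -0.08, -3.55], 0], [[0, -0.08, -3.55], 0], [[0, -0.08, -3.55], 0]], hand=0)

```text
time_s: 12.85
tool_pos: [546.7, 107.9, 369.0]
tool_rot: [-0.679, 0.735, 0.001, 0.0]
wrist_force: [-0.1, -0.8, -1.1]
width: 48.5
```

```bash
python3 - <<'E'
from h import *;import cv2
o=manip.get_obs();im=capture("wrist");cv2.imwrite("pics/w3.png",im)
X=[621.2,13.8,-.0797];T=wristpose(o);p=camera_params("wrist")
d=o["tool_pos"][:2]-X[:2];c,s=np.cos(X[2]),np.sin(X[2])
print("press",c*d[0]+s*d[1],-s*d[0]+c*d[1],o["tool_pos"][2],o["tool_rot"],o["width"])
C,S=np.cos(.44),np.sin(.44)
print("flat tip, hinge, grip ends,mid",proj(p2w([[-109,80,196],[-45,80,186],[60-150*C,0,218+150*S],[60-250*C,0,218+250*S],[60-200*C,0,303]],X),p,T).round())
E
```

```text
press -81.77273137009139 87.90890177535056 368.99481248314044 [-6.78571550e-01  7.34533835e-01  8.32357403e-04  5.72967751e-05] 48.54787771743557
flat tip, hinge, grip ends,mid [[344. 166.]
 [280. 164.]
 [308.  75.]
 [463.  72.]
 [379.  73.]]
```

View pics/w3.png

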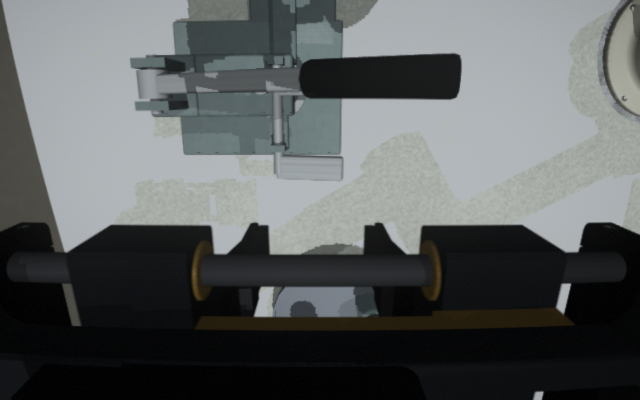

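The tab lies flat at (278–343, 167), as predicted for its stop. The grip is at (302–461, 77). Next I'll turn the jaws across the grip and move above it.

send_rows(plan=[[[0.4, 0.2, 0], 0.15], [[0.8, 0.4, 0], 0.3], [[1.2, 0.6, 0], 0.45], [[1.6, 0.78, 0], 0.6], [[1.72, 0.78, 0], 0.75], [[1.72, 0.78, 0], 0.9], [[1.72, 0.78, 0], 1.05], [[1.72, 0.78, 0], 1.2], [[1.72, 0.78, 0], 1.35], [[1.72, 0.78, 0], 1.5]], hand=0)

```text
time_s: 13.9
tool_pos: [500.6, 24.9, 366.9]
tool_rot: [0.007, 1.0, -0.0, -0.003]
wrist_force: [0.4, 0.5, 0.7]
width: 87.1
```

send_rows(plan=[[[0, 0, 0], 0.071], [[0, 0, 0], 0.071], [[0, 0, 0], 0.071]])

```text
time_s: 14.2
tool_pos: [501.0, 25.0, 367.8]
tool_rot: [0.039, 0.999, -0.0, -0.002]
wrist_force: [0.8, 0.2, -0.6]
width: 87.0
```

```bash
python3 - <<'E'
from h import *
o=manip.get_obs();X=[621.2,13.8,-.0797]
d=o["tool_pos"][:2]-X[:2];c,s=np.cos(X[2]),np.sin(X[2])
print("press",c*d[0]+s*d[1],-s*d[0]+c*d[1],o["tool_pos"][2],o["width"])
M=R.from_quat(o["tool_rot"]).as_matrix();W=np.array([[c,s,0],[-s,c,0],[0,0,1]]);print((W@M).round(3),o["joints"].round(2))
E
```

```text
press -120.67835978404605 1.553365747662106 367.80352261471614 87.02890414049347
[[-1.    -0.002 -0.003]
 [-0.002  1.    -0.001]
 [ 0.003 -0.001 -1.   ]] [ 0.37  0.1  -0.01 -0.   -1.46 -2.02]
```

send_rows(plan=[[[0, 0.02, 0.6], 0], [[0, 0.02, 1.2], 0], [[0, 0.02, 1.6], 0], [[0, 0.02, 1.68], 0], [[0, 0.02, 1.68], 0]])

```text
time_s: 14.7
tool_pos: [501.5, 25.8, 284.8]
tool_rot: [0.039, 0.999, -0.0, -0.001]
wrist_force: [0.1, 0.8, 0.9]
width: 87.0
```

send_rows(plan=[[[0, 0, 0], 0], [[0, 0, 0], 0], [[0, 0, 0], 0], [[0, 0, 0], 0], [[0, 0, 0], 0], [[0, 0, 0], 0], [[0, 0, 0], 0], [[0, 0, 0], 0], [[0, 0, 0], 0], [[0, 0, 0], 0]], hand=1)

```text
time_s: 15.7
tool_pos: [501.8, 27.0, 285.2]
tool_rot: [0.039, 0.999, 0.001, 0.0]
wrist_force: [-0.1, 5.1, 0.3]
width: 25.3
```

```bash
python3 - <<'E'
from h import *
o=manip.get_obs();X=[621.2,13.8,-.0797]
d=o["tool_pos"][:2]-X[:2];c,s=np.cos(X[2]),np.sin(X[2])
x=c*d[0]+s*d[1];z=o["tool_pos"][2]+19
print("press",x,-s*d[0]+c*d[1],z,o["width"],o["wrist_force"],np.arctan2(z-218,60-x))
r=np.hypot(z-218,60-x);a0=np.arctan2(z-218,60-x)
for a in np.linspace(0,.46,24)[1:]:
    print([round(((60-r*np.cos(a0-a))-x)/-50,2),0,round((z-(218+r*np.sin(a0-a)))/50,2)],round(a,2))
E
```

```text
press -120.07285801813569 3.694571804815304 304.21268591511614 25.312648206502075 [-0.12939456  5.06650946  0.29418392] 0.4465162230997446
[np.float64(0.03), 0, np.float64(0.07)] 0.02
[np.float64(0.07), 0, np.float64(0.15)] 0.04
[np.float64(0.1), 0, np.float64(0.22)] 0.06
[np.float64(0.13), 0, np.float64(0.29)] 0.08
[np.float64(0.15), 0, np.float64(0.37)] 0.1
[np.float64(0.18), 0, np.float64(0.44)] 0.12
[np.float64(0.21), 0, np.float64(0.52)] 0.14
[np.float64(0.23), 0, np.float64(0.6)] 0.16
[np.float64(0.25), 0, np.float64(0.67)] 0.18
[np.float64(0.27), 0, np.float64(0.75)] 0.2
[np.float64(0.29), 0, np.float64(0.83)] 0.22
[np.float64(0.31), 0, np.float64(0.91)] 0.24
[np.float64(0.32), 0, np.float64(0.98)] 0.26
[np.float64(0.34), 0, np.float64(1.06)] 0.28
[np.float64(0.35), 0, np.float64(1.14)] 0.3
[np.float64(0.36), 0, np.float64(1.22)] 0.32
[np.float64(0.37), 0, np.float64(1.3)] 0.34
[np.float64(0.38), 0, np.float64(1.38)] 0.36
[np.float64(0.38), 0, np.float64(1.46)] 0.38
[np.float64(0.39), 0, np.float64(1.54)] 0.4
[np.float64(0.39), 0, np.float64(1.62)] 0.42
[np.float64(0.39), 0, np.float64(1.7)] 0.44
[np.float64(0.39), 0, np.float64(1.78)] 0.46
```

Held at 25.3 mm, so I'll pull the lever down along its arc.

send_rows(plan=[[[0.03, -0.02, 0.07], 0], [[0.1, -0.02, 0.22], 0], [[0.15, -0.02, 0.37], 0], [[0.21, -0.02, 0.52], 0], [[0.25, -0.02, 0.67], 0], [[0.29, -0.02, 0.83], 0], [[0.32, -0.02, 0.98], 0], [[0.34, -0.02, 1.06], 0]])

```text
time_s: 16.5
tool_pos: [486.2, 28.3, 234.3]
tool_rot: [0.039, 0.999, 0.002, 0.003]
wrist_force: [-2.8, 8.7, 9.1]
width: 25.4
```

send_rows(plan=[[[0.01, 0, 0.08], 0], [[0.02, 0, 0.16], 0], [[0.03, 0, 0.24], 0], [[0.04, 0, 0.32], 0], [[0.04, 0, 0.4], 0], [[0.05, 0, 0.48], 0], [[0.05, 0, 0.54], 0], [[0.05, 0, 0.56], 0], [[0.05, 0, 0.56], 0]])

```text
time_s: 17.4
tool_pos: [483.5, 28.5, 206.4]
tool_rot: [0.039, 0.999, 0.002, 0.002]
wrist_force: [-3.3, 9.2, 8.2]
width: 25.5
```

```bash
cat >l.py <<'E'
from h import *
o=manip.get_obs();X=[621.2,13.8,-.0797]
d=o["tool_pos"][:2]-X[:2];c,s=np.cos(X[2]),np.sin(X[2])
x=c*d[0]+s*d[1];z=o["tool_pos"][2]+19
print("press",x,-s*d[0]+c*d[1],z,o["width"],o["wrist_force"],"lever",.44-np.arctan2(z-218,60-x),o["time_s"])
E
python3 l.py
```

```text
press -138.39669762142987 3.648082774310094 225.38401738821702 25.535687628841828 [-3.34331836  9.24339373  8.17339961] lever 0.4027987218095191 17.4
```

send_rows(plan=[[[0, 0.02, 0.04], 0], [[0, 0.04, 0.08], 0], [[0, 0.04, 0.12], 0], [[0, 0.04, 0.12], 0]])

```text
time_s: 17.8
tool_pos: [483.5, 28.6, 201.7]
tool_rot: [0.039, 0.999, -0.0, 0.002]
wrist_force: [-5.7, 3.2, 14.4]
width: 25.0
```

```bash
python3 l.py
```

```text
press -138.47202744359808 3.7435675563323283 220.69221174149928 25.010399031255314 [-5.6952807   3.24187157 14.39129975] lever 0.42643614079362496 17.8
```

send_rows(plan=[[[0, 0, 0.04], 0], [[0, 0, 0.08], 0], [[0, 0, 0.1], 0], [[0, 0, 0.1], 0]])

```text
time_s: 18.2
tool_pos: [483.8, 28.5, 200.2]
tool_rot: [0.038, 0.999, -0.0, 0.003]
wrist_force: [-13.5, 3.9, 30.6]
width: 25.1
```

```bash
python3 l.py
```

```text
press -138.15950103335155 3.719190323182497 219.22174532757208 25.074594738344956 [-13.49294097   3.85841062  30.62003284] lever 0.43383461382956917 18.2
```

send_rows(plan=[[[0, 0, 0.03], 0], [[0, 0, 0.06], 0], [[0, 0, 0.06], 0], [[0, 0, 0.06], 0]])

```text
time_s: 18.6
tool_pos: [484.9, 28.4, 197.7]
tool_rot: [0.038, 0.999, -0.0, 0.005]
wrist_force: [-10.3, 2.9, 31.4]
width: 25.1
```

```bash
python3 l.py; python3 - <<'E'
from h import *;import cv2
a=capture("scene")[145:295,230:350]
cv2.imwrite("pics/sc3.png",cv2.resize(a,None,fx=4,fy=4,interpolation=cv2.INTER_CUBIC))
X=[621.2,13.8,-.0797];p=camera_params("scene")
for L in(0,.35,.42):
  q=[[60-r*np.cos(.44-L),0,218+r*np.sin(.44-L)] for r in(150,250)]
  print(L,((proj(p2w(q,X),p)-[230,145])*4).round())
E
```

```text
press -137.0704325302258 3.748737804865188 216.68640064700955 25.14294182341443 [-10.33284981   2.86985613  31.36480024] lever 0.4466655351690344 18.6
0 [[336. 134.]
 [454.  56.]]
0.35 [[353. 189.]
 [477. 148.]]
0.42 [[354. 201.]
 [478. 168.]]
```

View pics/sc3.png

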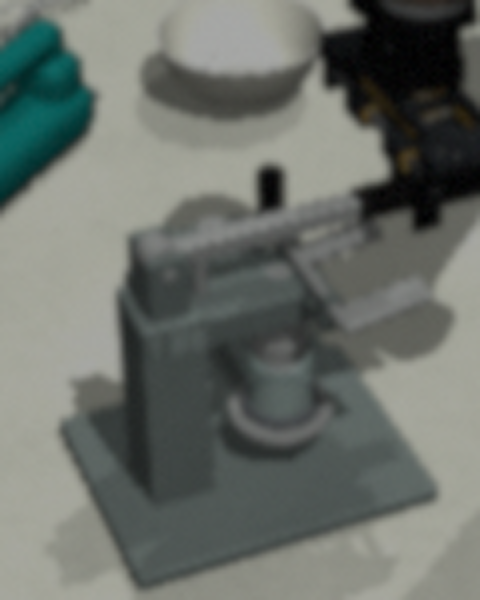

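The bar meets the grip at (358,203), which matches the prediction for the lever at 0.42, and the tab is flat. At about 31 N the pads begin to slip, so I'll ease off a little and check that the hold is steady.

send_rows(plan=[[[0, 0, -0.04], 0], [[0, 0, -0.04], 0], [[0, 0, -0.04], 0], [[0, 0, -0.04], 0]])

```text
time_s: 19.05
tool_pos: [484.8, 28.5, 198.2]
tool_rot: [0.038, 0.999, -0.0, 0.004]
wrist_force: [-7.8, 1.7, 24.0]
width: 25.1
```

send_rows(plan=[[[0, 0, 0], 0], [[0, 0, 0], 0], [[0, 0, 0], 0], [[0, 0, 0], 0], [[0, 0, 0], 0], [[0, 0, 0], 0], [[0, 0, 0], 0], [[0, 0, 0], 0], [[0, 0, 0], 0], [[0, 0, 0], 0]])

```text
time_s: 20.05
tool_pos: [484.8, 28.5, 198.2]
tool_rot: [0.038, 0.999, -0.0, 0.004]
wrist_force: [-7.1, 2.6, 24.0]
width: 24.7
```

```bash
python3 - <<'E'
from h import *
X=[621.2,13.8,-.0797];p=camera_params("scene")
for b in(2.7,2.9,3.087,3.3): print(b,((proj(p2w([[-50+50*np.cos(b),-190+50*np.sin(b),131]],X),p)-[230,145])*4).round())
print(manip.finish_job())
E
```

```text
2.7 [[273. 182.]]
2.9 [[273. 175.]]
3.087 [[270. 169.]]
3.3 [[264. 162.]]
the job is handed in; nothing more can be done
None
```

The cap press job is done and handed in at about 20 s of the 72 s allowed, with the gripper still holding the lever down. There was no verdict on hand-in, and I did not measure the cap's travel directly.

- **Crank:** I wound it about 10.4 rad clockwise. It then stopped moving while the force rose to 35 N. In the last scene picture the knob's top is at about (270,170), where the stop position predicts (270,169), so it stayed at its stop.
- **Catch:** I flipped it fully over. The tab rested at z of about 197 mm and the force rose there without movement. The wrist picture showed it flat where I had predicted.
- **Lever:** I pulled it down by the grip to its stop. My estimate of the angle from the gripper position was about 0.43 rad, and the last picture matched 0.42 rad.
- **Slip at the stop:** The pads slipped about 2.5 mm on the grip at 31 N. I eased off to 24 N, and it held that steadily for a full second before hand-in.
- **Other kitchen things:** I did not touch the bowl, mixer, jars or turntable. The bowl and mixer look unmoved in the last picture. I did not look at the turntable jars again.

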